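# Unhook the bench scraper from its barbed hook and rack it

## Robot

A 6-joint arm with a two-finger parallel gripper is mounted at the origin on a cart in front of the work surface, level with it; the furniture and walls round the work are solid. World frame = base frame: x ahead of the robot, y to its left, z up, the work surface at z = 0. Lengths are in m, angles in rad, forces in N, time in s.
With the tool pointing down it reaches from about 0.25 to 0.775 m from the base axis. Payload 4 kg.
Tool frame: the origin (TCP) lies at the centre of the arm's flange, where the gripper is bolted on; the fingertips stand 199 mm ahead of it and the grasp point (between the pads) lies 180 mm ahead of it; z points along the fingers, y is the line along which they close (so a half turn about z gives the same grasp; the last joint's range is limited). The gripper opens to 94 mm and grips with 3 to 60 N. Pads are 16 mm wide; open, the fingers measure 119 mm over their backs; the gripper's body (75 mm by 177 mm) begins 78 mm behind the grasp point.
Start: joints at [1.145, 0.087, 1.371, -0, 1.684, -0.103], TCP at [0.174, 0.522, 0.405] pointing down, gripper open.
Joint ranges: [-3.1, 3.1], [-0.76, 2.03], [0.27, 2.55], [-1.08, 4.22], [0.17, 2.65], [-2.57, 2.57]. Speed limits (rad/s): [2.79, 2.79, 3.14, 3.14, 3.14, 3.14].

## Interface

Orientations are given as [roll, pitch, yaw] about the fixed x, y, z axes, in that order (R = Rz(yaw) Ry(pitch) Rx(roll)).
In Python, from bench import robot, eyes, models gives the robot as it stands.
- The arm moves only by the tool step_arm, never from a script. Its argument "commands" is a list that holds one entry, the list of rows, each a list of 7 numbers: the shift along the tool's x, y, z in mm, then the turn, a rotation vector about the tool's x, y, z in rad, then the finger opening in mm, from 0 to 94. In form: [[[tx, ty, tz, wx, wy, wz, gripper], ...]]. A call has 1 to 20 rows; each row shifts and turns the commanded pose from where the row before left it, along the tool's axes as they then stand; what a row does not reach is not made up. A row lasts 1/8 s, in which the tool goes at most 62.5 mm and 10.7 degrees, less where a joint would pass 70% of its speed; a pose out of reach is approached as far as the arm can. A call is refused whole if a number of a shift passes 62.5 or a number of a turn 0.188, either way. A call with a gripper value outside its range is refused whole. The fingers move at their own pace and stop on an object; the grip force is fixed at half the most. Time passes only in rows, so rows that do not move let the fingers close. It gives the time, the measured TCP pose, the force, the opening and the grip force at its end, in the units of the state.
- robot.get_obs(): the state, without advancing time (a new reading comes with each control period).
- eyes.snapshot(name): name is "side" or "top"; returns a dict with "color" (420x560x3 uint8, red, green, blue), "camera_matrix" (3x3 intrinsics, pixels), "eye" and "rotation" of the camera in the world. Camera axes: x right, y up, looking along -z (the intrinsics and any distortion apply to the point x, -y, -z); pixel columns grow to the right and rows downward; lengths in m; the calibration is good to about 2 mm. A picture is of the moment at which its call begins. There is no depth.
- robot.close_job(): hands the job in; it is judged then, once.
Trained networks look in a picture, given as the dict that the camera call returned (one of the last four; its "shot" number tells which), for a name from the list of things; names that differ only in an ending like _2 or _b are one class to them, and where a whole thing is asked for, a point or a joint stands for the part that bears it (a point fixed in the world has none). Each returns a list of dicts, best first, with "confidence" (0 to 1); they miss things now and then, are a little off and sometimes report something else, mostly with a low value. They report only what shows in the picture. A call takes as long as a camera call.
- models.masks_of(picture, query): "mask" (420x560 bool, what is visible of it) and "xy" ([column, row] in pixels, amid what is visible of it).
- models.tip_of(picture, query): "xy" ([column, row] in pixels: a listed point, or the origin of a listed thing).
The state is a dict: "time": time; "joint_positions": joint angles; "qvel": joint speeds; "joint_torque": joint torques, N m; "tool_pos": TCP position; "ee_rot": TCP orientation; "wrist_force": force on the tool from outside, world axes, zero at the start; "wrist_torque": the same for the moment, N m; "width": finger opening in m; "finger_force": force on a finger pad.
Only numpy, scipy, OpenCV 4.12 (cv2) and the standard library are available. Lean on these libraries where they do the work, as an engineer would, in place of code of your own. Each camera call takes 0.05 s, during which the arm holds its last target. There are 200 camera calls.

## Task

Take the bench scraper down from the barbed hook of its stand: raise it, tilt its handle back towards the post and ease its slot out along the rising end and over the barb, gently, without wrenching it against the hook. Then stand it upright, handle up, in the middle slot of the pin rack, roughly centred along the slot and all the way down on the wood, without dropping or flinging it. Leave the other things on the worktop where they are.

Things in the scene. Friction and masses are not known exactly. Their poses are not given: they have to be found in the camera images.
- scraper: Bench scraper: steel blade 140 mm wide (y), 102 tall (z), 4 thick (x), wooden handle bar along its top (20 thick, 24 tall, 140 long); 0.15-0.3 kg. Origin: middle of the blade's lower edge; z up to the handle, x the blade's normal. It starts hanging by the upper edge of its slot on the hook's level arm, x pointing out along the hook.
- slot (a point): Centre of the closed rectangular hanging slot, 18 mm wide (y) and 21 tall (z), in the middle of the blade, 55.5 mm above its lower edge. Axes as the scraper.
- handle (a point): Centre of the scraper's handle, 58.5 mm above the slot's centre. Pinch it across its 20 mm thickness (along x). 36 mm of plain blade lie between handle and slot.
- stand: Hanging stand, fixed: wooden foot 100x80x14 mm (x -35 to 65), thin post on the z axis, at its top a clamp collar (18 mm thick) that holds the hook. Origin: on the worktop under the post; x points out along the hook (roughly to the robot's right), z up. More than 15 N between scraper and stand or hook is too rough.
- hook_arm (a point): On the stand's z axis, 140 mm above the worktop, on the centreline of the hook's arm; axes as the stand. The hook, in this x-z plane, is a 6 mm bar: level arm along x, then a bend into a straight rising end 28 mm long, sloping up and out at 40 deg from level. The bend lies 60 to 95 mm out (clamped differently each time, NOT reported): feel where the blade, slid out, meets the rise.
- hook_root (a point): Same point as hook_arm. Barb: from the rising end's tip a 5 mm bar, 14 mm long, points back and up at 20 deg from level. Square to the rise, from its underside to the far side of the barb's point is 17.6 mm: the 21 mm slot passes with about 1.7 mm spare each way if the blade is square to the rise (handle tilted 40 deg back towards the post); under about 20 deg of tilt it cannot pass.
- rack: Pin rack, fixed: wooden base 80x130x14 mm with four rows (17 mm apart in x) of two round-topped steel pins (8 mm thick, tops 54 mm above the worktop, at y = -45 and +45 mm). The three slots between the rows are 9 mm wide and run along y. Origin: on the worktop under its centre.
- rack_slot (a point): Centre of the rack's middle slot, on the wood, 14 mm above the worktop; x across the slot (roughly to the robot's right), y along it, z up.
- spice_jar: Bystander: small spice jar with screw lid, 56 across, 120 tall (mm); origin at the centre of its underside
- lemon: Bystander: lemon, 78x55x56 (mm); origin at the centre of its underside
- tin: Bystander: short food tin, 75 across, 58 tall (mm); origin at the centre of its underside
- spoon1: Bystander: metal spoon lying flat, 188x38x15 (mm); origin at the centre of its underside
- opener: Bystander: can opener lying flat, 174x41x20 (mm); origin at the centre of its underside
- cup: Bystander: striped mug, 86 across plus handle, 101 tall (mm); origin at the centre of its underside

How it is judged:
By the outcome, as a careful person would: the job done as asked, in the order asked, and still so for the second after the job is handed in, with the robot touching nothing.
It also fails if it takes over 69 s, if anything falls off the work surface, if the arm or the gripper's body presses on something with over 40 N, if the wrist force passes 120 N, or if a joint passes its speed limit or range.

## Working session

There is one attempt and no reset: what is moved stays moved. The work goes in short steps, Python scripts to look and compute and a tool call to move; the robot and the scene stay as the last step left them, time stands still between calls to the robot, and variables do not carry over. Pictures are saved under pics/ and viewed, at most 10 in all, crops included, and the job is handed in when it is done.

Besides the shell and the picture viewer there is one more tool, called as a command line: name --argument value ..., lists and objects as JSON in quotes. step_arm: Moves the arm, as the interface text tells. Its arguments: {"type":"object","properties":{"commands":{"type":"array"}},"required":["commands"]}

```bash
mkdir -p pics; ls
python3 - <<'E'
from bench import robot, eyes, models
import cv2, numpy as np
o=robot.get_obs(); print({k:np.round(v,3).tolist() for k,v in o.items()})
for n in("side","top"):
    s=eyes.snapshot(n); cv2.imwrite(f"pics/{n}0.png",s["color"][:,:,::-1])
    print(n,s["camera_matrix"].tolist(),s["eye"],s["rotation"].tolist(),[k for k in s])
    for q in["handle","slot","scraper","stand","hook_arm","rack","rack_slot","spice_jar","lemon","tin","spoon1","opener","cup"]:
        print(q,[(np.round(d["xy"]).tolist(),round(d["confidence"],2)) for d in models.tip_of(s,q)][:2])
E
```

```text
pics
{'time': 0.0, 'joint_positions': [1.145, 0.088, 1.372, -0.0, 1.684, -0.103], 'qvel': [-0.001, -0.001, -0.001, -0.001, -0.0, 0.0], 'joint_torque': [-0.0, -34.017, -30.243, 0.072, 0.033, -0.0], 'tool_pos': [0.174, 0.521, 0.403], 'ee_rot': [-3.139, -0.0, 2.819], 'wrist_force': [0.28, -0.984, -0.311], 'wrist_torque': [-0.001, -0.014, -0.027], 'finger_force': 0.0, 'width': 0.094}
side [[494.991478630623, 0.0, 278.91259015754014], [0.0, 494.991478630623, 214.34729992583593], [0.0, 0.0, 1.0]] [0.35521722 0.55119928 0.51521455] [1.1713751706476487, 0.017662603266900945, -2.9608510802300994] ['color', 'camera_matrix', 'eye', 'rotation', 'shot']
handle [([306.0, 263.0], 0.74), ([259.0, 238.0], 0.68)]
slot [([266.0, 272.0], 0.85)]
scraper [([262.0, 301.0], 0.89)]
stand [([261.0, 350.0], 0.88)]
hook_arm [([260.0, 276.0], 0.71)]
rack [([302.0, 262.0], 0.74)]
rack_slot [([303.0, 261.0], 0.85)]
spice_jar [([183.0, 292.0], 0.67), ([265.0, 352.0], 0.65)]
lemon [([358.0, 299.0], 0.88)]
tin [([219.0, 268.0], 0.63), ([258.0, 241.0], 0.42)]
spoon1 [([245.0, 238.0], 0.57)]
opener [([373.0, 247.0], 0.83)]
cup [([259.0, 277.0], 0.58)]
top [[436.4763148261192, 0.0, 282.25491546047857], [0.0, 436.4763148261192, 208.71692955406095], [0.0, 0.0, 1.0]] [ 0.44354219 -0.32722324  0.99695961] [0.08453992873744642, -0.008682411436310877, -1.5743289039565074] ['color', 'camera_matrix', 'eye', 'rotation', 'shot']
handle [([160.0, 214.0], 0.62)]
slot [([168.0, 218.0], 0.75)]
scraper [([177.0, 213.0], 0.86)]
stand [([170.0, 219.0], 0.62), ([300.0, 228.0], 0.4)]
hook_arm [([156.0, 214.0], 0.81)]
rack [([302.0, 228.0], 0.59)]
rack_slot [([283.0, 154.0], 0.72), ([299.0, 230.0], 0.66)]
spice_jar [([236.0, 140.0], 0.56)]
lemon [([251.0, 284.0], 0.95)]
tin [([282.0, 152.0], 0.56)]
spoon1 [([347.0, 155.0], 0.61)]
opener [([348.0, 294.0], 0.84)]
cup [([390.0, 251.0], 0.67)]
```

View pics/side0.png

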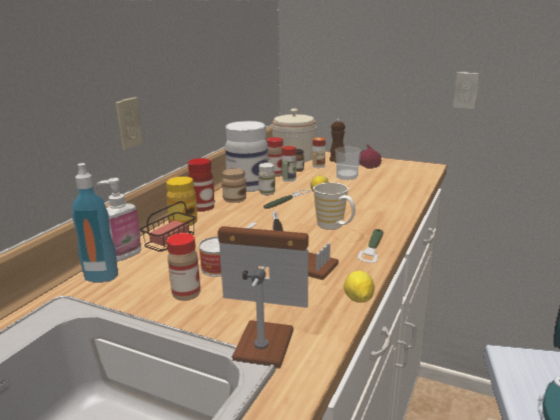

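View pics/top0.png

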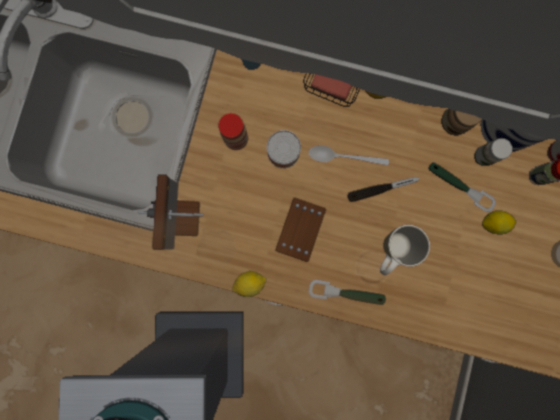

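```bash
cat > h.py <<'E'
import numpy as np, cv2
from scipy.spatial.transform import Rotation as R
CAM={"side":([494.9915,278.9126,214.3473],[0.35521722,0.55119928,0.51521455],[1.17137517,0.01766260,-2.96085108]),
"top":([436.4763,282.2549,208.7169],[0.44354219,-0.32722324,0.99695961],[0.08453993,-0.00868241,-1.57432890])}
def proj(c,p):
    (f,cx,cy),e,r=CAM[c]; q=(np.atleast_2d(p)-e)@R.from_euler("xyz",r).as_matrix()
    return np.c_[cx+f*q[:,0]/-q[:,2], cy-f*q[:,1]/-q[:,2]]
def ray(c,u,v):
    (f,cx,cy),e,r=CAM[c]; return np.array(e),R.from_euler("xyz",r).as_matrix()@[(u-cx)/f,-(v-cy)/f,-1]
def onz(c,u,v,z):
    e,d=ray(c,u,v); return e+d*(z-e[2])/d[2]
E
python3 - <<'E'
import cv2,numpy as np
t=cv2.imread("pics/top0.png");s=cv2.imread("pics/side0.png")
a=cv2.resize(t[165:265,140:210],None,fx=6,fy=6,interpolation=cv2.INTER_CUBIC)
b=cv2.resize(t[190:270,265:335],None,fx=5,fy=5,interpolation=cv2.INTER_CUBIC)
a2=np.zeros((600,800,3),np.uint8);a2[:,:420]=a;a2[:400,430:780]=b
cv2.imwrite("pics/c1.png",a2)
cv2.imwrite("pics/c2.png",cv2.resize(s[222:362,210:345],None,fx=4.28,fy=4.28,interpolation=cv2.INTER_CUBIC))
E
```

```text
(no output)
```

View pics/c1.png

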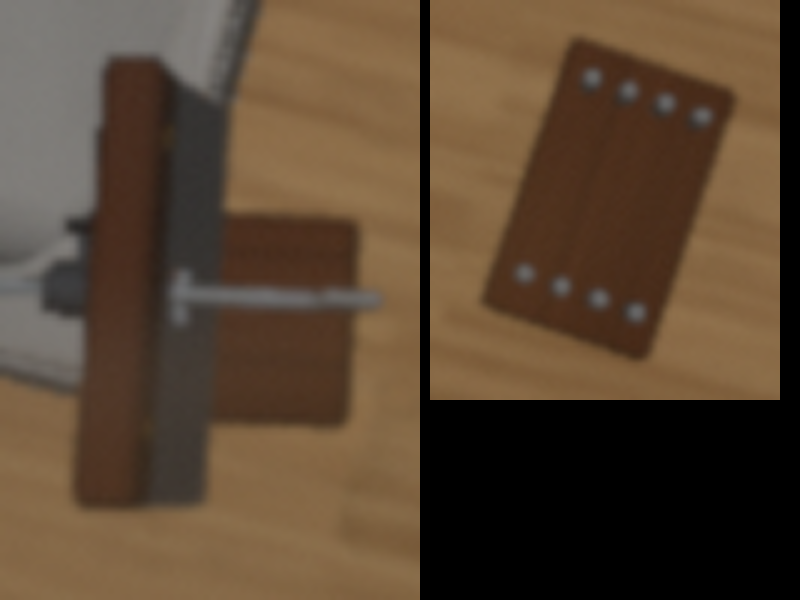

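View pics/c2.png

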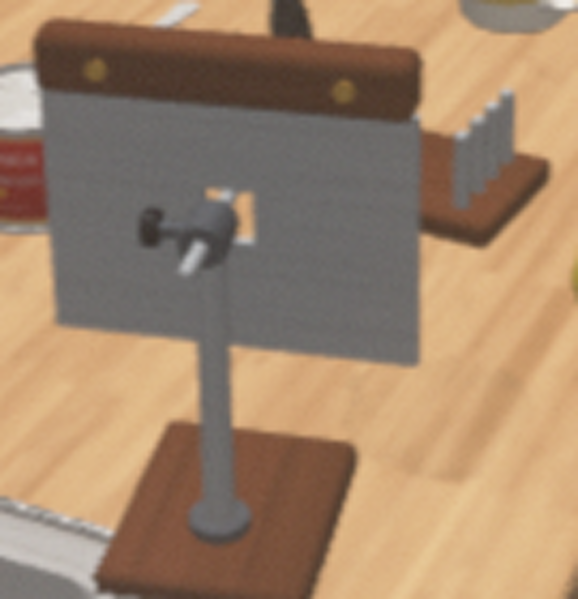

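```bash
cat > fit.py <<'E'
from h import *
from scipy.optimize import least_squares
T=lambda u,v:(140+u/6,165+v/6); K=lambda u,v:(265+(u-430)/5,190+v/5); S=lambda u,v:(210+u/4.28,222+v/4.28)
def fit(name,obs,x0,freez=True):
    def f(p,full=False):
        Rz=R.from_euler("z",p[2]).as_matrix(); z=0 if len(p)<4 else p[3]
        return np.concatenate([proj(c,Rz@(np.array(P)/1e3)+[p[0],p[1],z])[0]-uv for c,P,uv in obs])
    r=least_squares(f,x0,loss="soft_l1"); print(name,np.round(r.x,4),np.round(f(r.x).reshape(-1,2),1).tolist()); return r.x
rack=[("top",(sx*40,sy*65,14),K(*p)) for sx,sy,p in[(-1,1,(572,38)),(1,1,(735,95)),(1,-1,(645,360)),(-1,-1,(484,303))]]
for i,(a,b) in enumerate(zip([(592,78),(628,92),(666,104),(702,116)],[(525,273),(561,287),(598,299),(636,312)])):
    rack+=[("top",(17*i-25.5,45,54),K(*a)),("top",(17*i-25.5,-45,54),K(*b))]
rk=fit("rack",rack,[.4,-.35,-1.8])
st=fit("stand",[("top",(65,40,14),T(358,220)),("top",(65,-40,14),T(347,424)),("side",(65,40,14),S(172,425)),("side",(65,-40,14),S(355,447)),("side",(-35,40,14),S(97,580)),("side",(0,0,14),S(218,525))],[.4,-.05,-1.57])
sc=fit("scraper",[("top",(-10,70,126),T(105,58)),("top",(10,70,126),T(163,60)),("top",(10,-70,126),T(142,505)),("top",(-10,-70,126),T(76,503)),
("side",(-2,70,0),S(57,323)),("side",(-2,-70,0),S(418,362)),("side",(-10,70,126),S(38,35)),("side",(-10,-70,126),S(418,58))],[.4,-.08,-1.57,.077])
Rz=R.from_euler("z",st[2]).as_matrix()
print("scraper in stand", Rz.T@(np.array([sc[0],sc[1],0])-[st[0],st[1],0]))
for B in range(60,96,5):
    print(B,np.round((proj("top",Rz@(np.array([B+21.4,0,158])/1e3)+[st[0],st[1],0])[0]-[140,165])*6))
print("handle",[ (Rz,)[0][0:0]] and R.from_euler("z",sc[2]).as_matrix()@[0,0,.114]+[sc[0],sc[1],sc[3]])
E
python3 fit.py
```

```text
rack [ 0.4794 -0.3776 -1.9078] [[-0.0, -0.9], [0.8, -0.7], [0.3, 0.9], [-1.3, 0.6], [-0.1, -0.1], [-0.2, 0.2], [0.1, -0.3], [0.0, 0.0], [-0.1, -0.2], [0.1, 0.2], [0.2, -0.0], [-0.0, 0.2]]
stand [ 0.5067 -0.0806 -1.5954] [[-1.3, -0.8], [-0.8, 0.7], [-1.5, -1.8], [1.1, -2.0], [-0.7, -1.0], [1.4, 0.8]]
scraper [ 0.5064 -0.1123 -1.6044  0.0767] [[-0.6, -1.4], [0.7, -1.4], [0.1, 1.1], [0.1, 1.1], [0.3, 0.1], [0.6, -0.0], [-2.0, -0.6], [0.2, 1.0]]
scraper in stand [0.0317184 0.000433  0.       ]
60 [315. 295.]
65 [330. 295.]
70 [346. 295.]
75 [362. 296.]
80 [377. 296.]
85 [393. 296.]
90 [408. 297.]
95 [424. 297.]
handle [ 0.50636261 -0.11234418  0.1906697 ]
```

step_arm --commands '[[[0,0,-25,0,0,-0.1445,60],[0,0,-25,0,0,-0.1445,60],[-25,-44,0,0,0,0,60],[-25,-44,0,0,0,0,60],[-25,-44,0,0,0,0,60],[-25,-44,0,0,0,0,60],[-25,-44,0,0,0,0,60],[-25,-44,0,0,0,0,60],[-25,-44,0,0,0,0,60],[-25,-44,0,0,0,0,60],[-25,-44,0,0,0,0,60],[-25,-44,0,0,0,0,60],[-25,-44,0,0,0,0,60],[-25,-44,0,0,0,0,60],[-25,-44,0,0,0,0,60],[-25,-44,0,0,0,0,60],[0,0,0,0,0,0,60],[0,0,0,0,0,0,60]]]'

```text
time: 3.65
tool_pos: [0.5033, -0.1057, 0.4545]
ee_rot: [3.141, -0.001, 3.108]
wrist_force: [-0.0, -0.1, -1.0]
width: 0.06
finger_force: 0.0
```

step_arm --commands '[[[-3.3,-6.5,20,0,0,0,60],[0,0,25,0,0,0,60],[0,0,20,0,0,0,60],[0,0,12,0,0,0,60],[0,0,4,0,0,0,60],[0,0,0,0,0,0,60],[0,0,0,0,0,0,60]]]'

```text
time: 4.53
tool_pos: [0.5067, -0.1124, 0.3747]
ee_rot: [-3.141, 0.002, 3.108]
wrist_force: [0.0, 0.6, -0.4]
width: 0.0599
finger_force: 0.0
```

Run:
```python
from bench import robot, eyes
import cv2, numpy as np
t=eyes.snapshot("top")["color"][:,:,::-1];s=eyes.snapshot("side")["color"][:,:,::-1]
a=cv2.resize(t[165:265,140:240],None,fx=4,fy=4,interpolation=cv2.INTER_CUBIC)
b=cv2.resize(s[180:340,205:365],None,fx=2.5,fy=2.5,interpolation=cv2.INTER_CUBIC)
cv2.imwrite("pics/g.png",np.hstack([a,b]))
o=robot.get_obs();print(np.round(o["tool_pos"],4),np.round(o["joint_positions"],3),o["wrist_force"])
```

```text
[ 0.5067 -0.1126  0.3745] [-0.328  0.026  1.495  0.     1.619 -1.865] [-0.22810455  0.27955585 -0.66849892]
```

View pics/g.png

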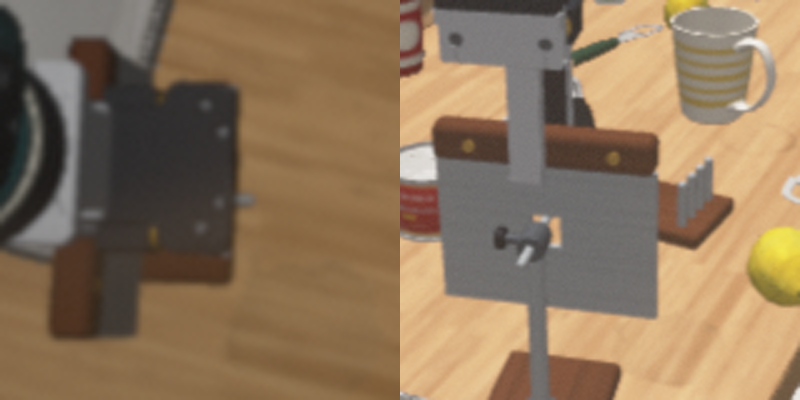

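step_arm --commands '[[[0,0,0,0,0,0,40],[0,0,0,0,0,0,30],[0,0,0,0,0,0,24],[0,0,0,0,0,0,20],[0,0,0,0,0,0,16],[0,0,0,0,0,0,10],[0,0,0,0,0,0,10]]]'

```text
time: 5.5
tool_pos: [0.5065, -0.1125, 0.3736]
ee_rot: [-3.142, -0.0, 3.108]
wrist_force: [-0.0, 0.3, 0.1]
width: 0.0197
finger_force: 30.0
```

step_arm --commands '[[[0,0,-2.5,0,0,0,10],[0,0,-2.5,0,0,0,10],[0,0,-2.5,0,0,0,10],[0,-4,0,0,0,0,10],[0,-6,0,0,0,0,10],[0,-6,0,0,0,0,10],[0,-6,0,0,0,0,10],[0,-4,0,0,0,0,10],[0,-2,0,0,0,0,10],[0,0,0,0,0,0,10]]]'

```text
time: 6.75
tool_pos: [0.5056, -0.1406, 0.3812]
ee_rot: [3.141, 0.0, 3.108]
wrist_force: [-0.1, 0.6, -2.4]
width: 0.0199
finger_force: 30.0
```

Run:
```python
from bench import robot
import numpy as np
for i in range(1):
    o=robot.get_obs();print(np.round(o["tool_pos"],4),np.round(o["wrist_force"],2),np.round(o["wrist_torque"],3))
# tilt rows: pivot at L, n rows
L=241.5; a=0.0698
print(L*np.sin(a), L*(1-np.cos(a)))
```

```text
[ 0.5056 -0.1406  0.3812] [-0.08  0.56 -2.39] [ 0.038 -0.02  -0.004]
16.84301558119919 0.5880600175004064
```

step_arm --commands '[[[0,-4,0,0,0,0,10],[0,-4,0,0,0,0,10],[0,16.84,0.59,0.0698,0,0,10],[0,16.84,0.59,0.0698,0,0,10],[0,16.84,0.59,0.0698,0,0,10],[0,16.84,0.59,0.0698,0,0,10],[0,16.84,0.59,0.0698,0,0,10],[0,0,0,0,0,0,10]]]'

```text
time: 7.75
tool_pos: [0.5081, -0.0648, 0.3659]
ee_rot: [-2.794, -0.002, 3.11]
wrist_force: [-1.1, -0.8, -1.8]
width: 0.0203
finger_force: 30.0
```

```bash
cat > st.py <<'E'
from bench import robot
import numpy as np
from scipy.spatial.transform import Rotation as R
o=robot.get_obs(); M=R.from_euler("xyz",o["ee_rot"]).as_matrix()
S=np.array([.5067,-.0806]); 
def stand(p):
    Rz=R.from_euler("z",-1.6).as_matrix(); return (Rz.T@(p-[S[0],S[1],0]))*1e3
p=np.array(o["tool_pos"])+M[:,2]*.2415
q=stand(p); print("slot in stand",np.round(q,1),"tilt",np.round(np.degrees(np.arctan2(-M[1,2],-M[2,2])),2),"F",np.round(o["wrist_force"],2),"T",np.round(o["wrist_torque"],2),"j",np.round(o["joint_positions"],2),"w",o["width"])
B=80; d=q[[0,2]]-[B,140]; c,s=np.cos(.6981),np.sin(.6981)
print("rise s,n (B=80):",np.round([d@[c,s],d@[-s,c]],2))
print("tool axes\n",np.round(M,3))
E
python3 st.py
```

```text
slot in stand [ 66.4   0.4 138.8] tilt 19.89 F [-1.06 -0.78 -1.85] T [ 0.41 -0.01  0.  ] j [-0.14  0.01  1.54 -0.35  1.55 -1.68] w 0.02027933306564928
rise s,n (B=80): [-11.21   7.84]
tool axes
 [[-1.     0.029 -0.012]
 [ 0.031  0.94  -0.34 ]
 [ 0.002 -0.34  -0.94 ]]
```

step_arm --commands '[[[0,16.84,0.59,0.0698,0,0,10],[0,16.84,0.59,0.0698,0,0,10],[0,16.84,0.59,0.0698,0,0,10],[0,16.84,0.59,0.0698,0,0,10],[0,16.84,0.59,0.0698,0,0,10],[0,0,0,0,0,0,10],[0,0,0,0,0,0,10]]]'

```text
time: 8.62
tool_pos: [0.5108, 0.0059, 0.3253]
ee_rot: [-2.445, 0.001, 3.107]
wrist_force: [-0.3, 0.7, -2.6]
width: 0.0197
finger_force: 30.0
```

```bash
python3 st.py
```

```text
slot in stand [ 68.3   0.9 140. ] tilt 39.88 F [-0.27  0.67 -2.62] T [ 0.72 -0.02 -0.02] j [ 0.09  0.08  1.61 -0.69  1.56 -1.4 ] w 0.019725194663100055
rise s,n (B=80): [-8.95  7.57]
tool axes
 [[-0.999  0.027 -0.022]
 [ 0.035  0.767 -0.641]
 [-0.001 -0.641 -0.767]]
```

step_arm --commands '[[[0,-1.8,0.9,0,0,0,10],[0,-1.8,0.9,0,0,0,10],[0,-1.8,0.9,0,0,0,10],[0,-1.8,0.9,0,0,0,10],[0,-1.8,0.9,0,0,0,10],[0,-2.2,0,0,0,0,10],[0,-2.2,0,0,0,0,10],[0,-2.2,0,0,0,0,10],[0,-2.2,0,0,0,0,10],[0,0,0,0,0,0,10]]]'

```text
time: 9.88
tool_pos: [0.51, -0.01, 0.3329]
ee_rot: [-2.444, 0.0, 3.108]
wrist_force: [0.4, -0.1, -2.8]
width: 0.0197
finger_force: 30.0
```

```bash
python3 st.py|head -2
```

```text
slot in stand [ 84.5   0.6 147.8] tilt 39.97 F [ 0.42 -0.08 -2.85] T [0.66 0.03 0.02] j [ 0.06  0.07  1.61 -0.69  1.55 -1.43] w 0.019735912808915783
rise s,n (B=80): [8.5  3.09]
```

step_arm --commands '[[[0,0,-0.7,0,0,0,10],[0,0,-0.7,0,0,0,10],[0,0,-0.6,0,0,0,10],[0,0,0,0,0,0,10]]]'

```text
time: 10.38
tool_pos: [0.5101, -0.0085, 0.3343]
ee_rot: [-2.444, 0.0, 3.108]
wrist_force: [0.7, -0.2, -3.2]
width: 0.0195
finger_force: 30.0
```

step_arm --commands '[[[0,0,-0.5,0,0,0,10],[0,0,-0.5,0,0,0,10],[0,0,0,0,0,0,10]]]'

```text
time: 10.75
tool_pos: [0.5101, -0.008, 0.3351]
ee_rot: [-2.444, 0.0, 3.108]
wrist_force: [0.1, -0.2, -2.6]
width: 0.02
finger_force: 30.0
```

step_arm --commands '[[[0,0,-0.5,0,0,0,10],[0,0,0,0,0,0,10]]]'

```text
time: 11.0
tool_pos: [0.5101, -0.0076, 0.3354]
ee_rot: [-2.444, 0.0, 3.108]
wrist_force: [-0.2, 0.4, -3.3]
width: 0.0198
finger_force: 30.0
```

step_arm --commands '[[[0,0,-0.5,0,0,0,10],[0,0,0,0,0,0,10]]]'

```text
time: 11.25
tool_pos: [0.5101, -0.0073, 0.3358]
ee_rot: [-2.444, 0.0, 3.108]
wrist_force: [-0.1, 0.5, -3.0]
width: 0.02
finger_force: 30.0
```

```bash
python3 st.py|head -2
```

```text
slot in stand [ 81.8   0.6 150.7] tilt 39.97 F [-0.12  0.51 -2.99] T [ 0.74 -0.03 -0.01] j [ 0.06  0.07  1.6  -0.69  1.56 -1.43] w 0.020016869392293208
rise s,n (B=80): [8.31 7.05]
```

Still free at n≈7.05; contact is expected near 7.5. Continue in half-millimetre steps.

step_arm --commands '[[[0,0,-0.5,0,0,0,10],[0,0,0,0,0,0,10]]]'

```text
time: 11.5
tool_pos: [0.5101, -0.007, 0.3362]
ee_rot: [-2.444, 0.0, 3.108]
wrist_force: [0.5, 0.1, -2.7]
width: 0.02
finger_force: 30.0
```

step_arm --commands '[[[0,0,-0.4,0,0,0,10],[0,0,0,0,0,0,10]]]'

```text
time: 11.75
tool_pos: [0.5101, -0.0068, 0.3364]
ee_rot: [-2.444, 0.0, 3.108]
wrist_force: [-0.2, -0.6, -3.1]
width: 0.02
finger_force: 30.0
```

```bash
python3 st.py|head -2
```

```text
slot in stand [ 81.3   0.6 151.4] tilt 39.97 F [-0.2  -0.63 -3.06] T [ 0.63 -0.03 -0.01] j [ 0.07  0.07  1.6  -0.69  1.56 -1.43] w 0.020038933866777235
rise s,n (B=80): [8.31 7.91]
```

step_arm --commands '[[[0,0,-0.4,0,0,0,10],[0,0,0,0,0,0,10]]]'

```text
time: 12.0
tool_pos: [0.5101, -0.0065, 0.3368]
ee_rot: [-2.444, 0.0, 3.108]
wrist_force: [0.2, -1.0, -2.8]
width: 0.0197
finger_force: 30.0
```

step_arm --commands '[[[0,0,-0.4,0,0,0,10],[0,0,0,0,0,0,10]]]'

```text
time: 12.25
tool_pos: [0.5101, -0.0062, 0.3371]
ee_rot: [-2.444, 0.0, 3.108]
wrist_force: [-0.0, 0.2, -3.0]
width: 0.0198
finger_force: 30.0
```

```bash
python3 st.py|head -2
```

```text
slot in stand [ 80.7   0.6 152. ] tilt 39.97 F [-0.    0.24 -2.99] T [ 0.73 -0.    0.01] j [ 0.07  0.07  1.6  -0.69  1.56 -1.43] w 0.019831145770211202
rise s,n (B=80): [8.3  8.75]
```

step_arm --commands '[[[0,0,-0.5,0,0,0,10],[0,0,0,0,0,0,10]]]'

```text
time: 12.5
tool_pos: [0.5101, -0.006, 0.3372]
ee_rot: [-2.444, -0.0, 3.108]
wrist_force: [-0.4, -0.3, -3.7]
width: 0.0197
finger_force: 30.0
```

step_arm --commands '[[[0,0,-0.5,0,0,0,10],[0,0,0,0,0,0,10]]]'

```text
time: 12.75
tool_pos: [0.5101, -0.0058, 0.3373]
ee_rot: [-2.443, -0.001, 3.108]
wrist_force: [-0.1, -3.1, -6.1]
width: 0.0197
finger_force: 30.0
```

step_arm --commands '[[[0,0,-0.4,0,0,0,10],[0,0,0,0,0,0,10]]]'

```text
time: 13.0
tool_pos: [0.5101, -0.0057, 0.3374]
ee_rot: [-2.443, -0.001, 3.108]
wrist_force: [0.9, -5.2, -7.5]
width: 0.0199
finger_force: 30.0
```

```bash
python3 st.py|head -2
```

```text
slot in stand [ 80.3   0.3 152.5] tilt 40.0 F [ 0.87 -5.2  -7.47] T [ 0.58 -0.27  0.2 ] j [ 0.07  0.07  1.6  -0.69  1.56 -1.43] w 0.0199435501522651
rise s,n (B=80): [8.25 9.34]
```

step_arm --commands '[[[0,0,1.4,0,0,0,10],[0,0,1.25,0,0,0,10],[0,-1,0,0,0,0,10],[0,-1.5,0,0,0,0,10],[0,-1.5,0,0,0,0,10],[0,0,0,0,0,0,10]]]'

```text
time: 13.75
tool_pos: [0.51, -0.0102, 0.3389]
ee_rot: [-2.444, 0.0, 3.108]
wrist_force: [0.1, 0.7, -3.4]
width: 0.0201
finger_force: 30.0
```

step_arm --commands '[[[0,-1,0,0,0,0,10],[0,-1,0,0,0,0,10],[0,0,0,0,0,0,10]]]'

```text
time: 14.12
tool_pos: [0.51, -0.0117, 0.34]
ee_rot: [-2.444, 0.0, 3.108]
wrist_force: [-0.7, 0.8, -3.2]
width: 0.0202
finger_force: 30.0
```

step_arm --commands '[[[0,-1,0,0,0,0,10],[0,-1,0,0,0,0,10],[0,0,0,0,0,0,10]]]'

```text
time: 14.5
tool_pos: [0.5099, -0.0132, 0.3413]
ee_rot: [-2.444, 0.0, 3.108]
wrist_force: [0.4, -0.5, -3.3]
width: 0.0198
finger_force: 30.0
```

```bash
python3 st.py|head -2
```

```text
slot in stand [ 87.7   0.6 156.3] tilt 39.97 F [ 0.37 -0.55 -3.35] T [ 0.72 -0.03  0.02] j [ 0.05  0.06  1.6  -0.69  1.56 -1.45] w 0.019829800809949904
rise s,n (B=80): [16.38  7.48]
```

step_arm --commands '[[[0,-0.8,0,0,0,0,10],[0,-0.7,0,0,0,0,10],[0,0,0,0,0,0,10]]]'

```text
time: 14.88
tool_pos: [0.5099, -0.0144, 0.3423]
ee_rot: [-2.444, 0.0, 3.108]
wrist_force: [0.5, -0.2, -3.5]
width: 0.0196
finger_force: 30.0
```

step_arm --commands '[[[0,-0.8,0,0,0,0,10],[0,-0.7,0,0,0,0,10],[0,0,0,0,0,0,10]]]'

```text
time: 15.25
tool_pos: [0.5098, -0.0155, 0.3433]
ee_rot: [-2.444, 0.0, 3.108]
wrist_force: [0.4, 0.4, -2.7]
width: 0.0196
finger_force: 30.0
```

step_arm --commands '[[[0,-0.8,0,0,0,0,10],[0,-0.7,0,0,0,0,10],[0,0,0,0,0,0,10]]]'

```text
time: 15.62
tool_pos: [0.5098, -0.0166, 0.3442]
ee_rot: [-2.444, 0.0, 3.108]
wrist_force: [0.3, -0.1, -2.3]
width: 0.0197
finger_force: 30.0
```

step_arm --commands '[[[0,-0.8,0,0,0,0,10],[0,-0.7,0,0,0,0,10],[0,0,0,0,0,0,10]]]'

```text
time: 16.0
tool_pos: [0.5097, -0.0178, 0.3451]
ee_rot: [-2.444, 0.0, 3.108]
wrist_force: [-0.7, -1.3, -3.5]
width: 0.0199
finger_force: 30.0
```

```bash
python3 st.py|head -2
```

```text
slot in stand [ 92.4   0.5 160.1] tilt 39.97 F [-0.66 -1.28 -3.54] T [0.77 0.   0.04] j [ 0.04  0.06  1.59 -0.7   1.56 -1.46] w 0.01985510247806968
rise s,n (B=80): [22.39  7.47]
```

step_arm --commands '[[[0,-0.8,0,0,0,0,10],[0,-0.8,0,0,0,0,10],[0,0,0,0,0,0,10]]]'

```text
time: 16.38
tool_pos: [0.5097, -0.019, 0.3462]
ee_rot: [-2.444, 0.0, 3.108]
wrist_force: [0.1, 0.1, -4.3]
width: 0.0194
finger_force: 30.0
```

step_arm --commands '[[[0,-1,0,0,0,0,10],[0,-1,0,0,0,0,10],[0,0,0,0,0,0,10]]]'

```text
time: 16.75
tool_pos: [0.5097, -0.0206, 0.3475]
ee_rot: [-2.444, 0.0, 3.108]
wrist_force: [0.0, 0.9, -3.3]
width: 0.0195
finger_force: 30.0
```

step_arm --commands '[[[0,-1,0,0,0,0,10],[0,-1.5,0,0,0,0,10],[0,0,0,0,0,0,10]]]'

```text
time: 17.12
tool_pos: [0.5096, -0.0225, 0.3492]
ee_rot: [-2.444, 0.0, 3.108]
wrist_force: [-0.0, -0.4, -3.2]
width: 0.02
finger_force: 30.0
```

step_arm --commands '[[[0,-1.5,0,0,0,0,10],[0,-1.5,0,0,0,0,10],[0,0,0,0,0,0,10]]]'

```text
time: 17.5
tool_pos: [0.5095, -0.0248, 0.3511]
ee_rot: [-2.444, 0.0, 3.108]
wrist_force: [0.4, -0.8, -4.0]
width: 0.0194
finger_force: 30.0
```

step_arm --commands '[[[0,-2,0,0,0,0,10],[0,-2,0,0,0,0,10],[0,-2,0,0,0,0,10],[0,0,0,0,0,0,10]]]'

```text
time: 18.0
tool_pos: [0.5094, -0.0294, 0.355]
ee_rot: [-2.444, 0.0, 3.108]
wrist_force: [-0.5, -0.7, -3.4]
width: 0.0199
finger_force: 30.0
```

```bash
python3 st.py|head -2
python3 - <<'E'
from bench import eyes
import cv2,numpy as np
t=eyes.snapshot("top")["color"][:,:,::-1];s=eyes.snapshot("side")["color"][:,:,::-1]
a=cv2.resize(t[165:265,140:240],None,fx=4,fy=4,interpolation=cv2.INTER_CUBIC)
b=cv2.resize(s[200:340,205:345],(400,400),interpolation=cv2.INTER_CUBIC)
cv2.imwrite("pics/h.png",np.hstack([a,b]))
E
```

```text
slot in stand [104.    0.5 170. ] tilt 39.97 F [-0.55 -0.74 -3.44] T [ 0.76  0.03 -0.02] j [ 0.02  0.05  1.58 -0.7   1.56 -1.49] w 0.019875980679796987
rise s,n (B=80): [37.63  7.54]
```

View pics/h.png

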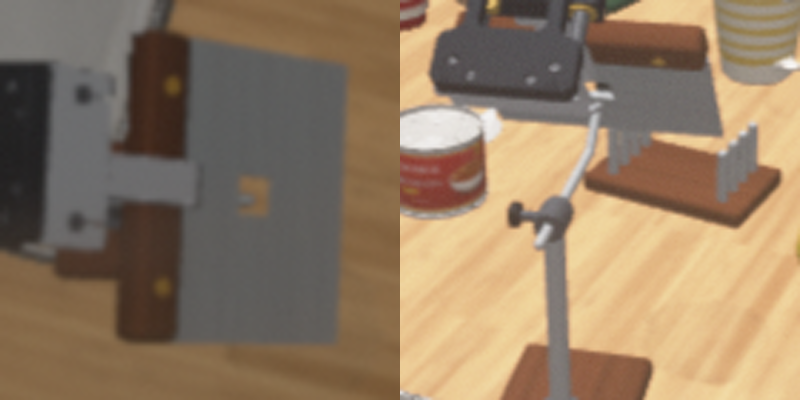

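step_arm --commands '[[[0,-3,0,0,0,0,10],[0,-5,0,0,0,0,10],[0,-6,0,0,0,0,10],[0,-6,0,0,0,0,10],[0,-6,0,0,0,0,10],[0,-4,0,0,0,0,10],[0,-16.84,0.59,-0.0698,0,0,10],[0,-16.84,0.59,-0.0698,0,0,10],[0,-16.84,0.59,-0.0698,0,0,10],[0,-16.84,0.59,-0.0698,0,0,10],[0,-16.84,0.59,-0.0698,0,0,10],[0,-16.84,0.59,-0.0698,0,0,10],[0,-16.84,0.59,-0.0698,0,0,10],[0,-16.84,0.59,-0.0698,0,0,10],[0,-16.84,0.59,-0.0698,0,0,10],[0,-16.84,0.59,-0.0698,0,0,10],[0,0,0,0,0,0,10]]]'

```text
time: 20.23
tool_pos: [0.503, -0.209, 0.4302]
ee_rot: [-3.14, -0.001, 3.105]
wrist_force: [-0.1, -0.2, -2.9]
width: 0.0202
finger_force: 30.0
```

```bash
cat > go.py <<'E'
import sys
from bench import robot
import numpy as np
from scipy.spatial.transform import Rotation as R
o=robot.get_obs(); M=R.from_euler("xyz",o["ee_rot"]).as_matrix(); p=np.array(o["tool_pos"])
t=np.array([float(a) for a in sys.argv[1:4]]); Mt=R.from_euler("xyz",[np.pi,0,float(sys.argv[4])])
print("shift now",np.round(M.T@(t-p)*1e3,1),"shift in target axes",np.round(Mt.as_matrix().T@(t-p)*1e3,1),"turn",np.round((R.from_matrix(M).inv()*Mt).as_rotvec(),4),p,o["wrist_force"])
E
python3 go.py .4794 -.3776 .40 2.8046
```

```text
shift now [  17.4 -169.3   30.5] shift in target axes [ -33.5 -167.    30.2] turn [-0.0018 -0.001   0.3004] [ 0.50304234 -0.20895441  0.4301766 ] [-0.07988915 -0.15341332 -2.88746439]
```

step_arm --commands '[[[0,-10,0,0,0,0.1,10],[0,0,0,0,0,0.1,10],[0,0,0,0,0,0.1,10],[-3,-10,3,0,0,0,10],[-3,-17,3,0,0,0,10],[-4,-20,3,0,0,0,10],[-4,-20,3,0,0,0,10],[-4,-20,3,0,0,0,10],[-4,-20,3,0,0,0,10],[-4,-20,3,0,0,0,10],[-3,-17,3,0,0,0,10],[-2,-10,3,0,0,0,10],[0,-5,3,0,0,0,10],[0,0,0,0,0,0,10],[0,0,0,0,0,0,10]]]'

```text
time: 22.1
tool_pos: [0.4804, -0.3772, 0.4007]
ee_rot: [3.141, 0.0, 2.809]
wrist_force: [-0.4, -0.6, -2.5]
width: 0.0199
finger_force: 30.0
```

```bash
python3 go.py .4794 -.3776 .40 2.8046
```

```text
shift now [ 0.8 -0.7  0.7] shift in target axes [ 0.8 -0.7  0.7] turn [0.0003 0.0003 0.004 ] [ 0.48037793 -0.37724906  0.40072766] [-0.38673186 -0.55447883 -2.5012664 ]
```

step_arm --commands '[[[0.8,-0.7,10,0,0,0.004,10],[0,0,15,0,0,0,10],[0,0,10,0,0,0,10],[0,0,0,0,0,0,10],[0,0,0,0,0,0,10]]]'

```text
time: 22.72
tool_pos: [0.4793, -0.3782, 0.3656]
ee_rot: [-3.142, 0.0, 2.804]
wrist_force: [0.4, -0.6, -2.5]
width: 0.0201
finger_force: 30.0
```

```bash
python3 go.py .4794 -.3776 .365 2.8046
python3 - <<'E'
from bench import eyes,robot
from h import *
o=robot.get_obs(); M=R.from_euler("xyz",o["ee_rot"]).as_matrix(); p=np.array(o["tool_pos"])
sx=-M[:,1]; sy=-M[:,0]; sz=-M[:,2]
if sy[0]<0: sy=-sy
org=p+M[:,2]*.297
P=[org+sx*a+sy*b+sz*c for a,b,c in[(-.002,.07,0),(-.002,-.07,0),(-.01,.07,.126),(-.01,-.07,.126),(.01,.07,.126),(.01,-.07,.126)]]
for c,(u0,v0,w,h,f) in {"top":(265,175,80,100,5),"side":(260,200,100,120,5)}.items():
    im=cv2.resize(eyes.snapshot(c)["color"][v0:v0+h,u0:u0+w,::-1],None,fx=f,fy=f,interpolation=cv2.INTER_CUBIC).copy()
    for q in proj(c,np.array(P)): cv2.drawMarker(im,tuple(np.round((q-[u0,v0])*f+f/2).astype(int).tolist()),(0,255,0),0,10)
    Rz=R.from_euler("z",-1.9078).as_matrix()
    for X in(-25.5,-8.5,8.5,25.5):
        for Y in(-45,45):
            q=proj(c,Rz@(np.array([X,Y,54])/1e3)+[.4794,-.3776,0])[0]; cv2.drawMarker(im,tuple(np.round((q-[u0,v0])*f+f/2).astype(int).tolist()),(0,0,255),0,8)
    print(im.shape); globals()[c]=im
out=np.zeros((600,800,3),np.uint8); out[:500,:400]=top[:500,:400]; out[:600,400:]=side[:,50:450]
cv2.imwrite("pics/r.png",out)
E
```

```text
shift now [0.1 0.6 0.6] shift in target axes [0.1 0.6 0.6] turn [-0.0001  0.0003 -0.0008] [ 0.47928492 -0.37820814  0.36562906] [ 0.44418258 -0.6336831  -2.48819243]
(500, 400, 3)
(600, 500, 3)
```

View pics/r.png

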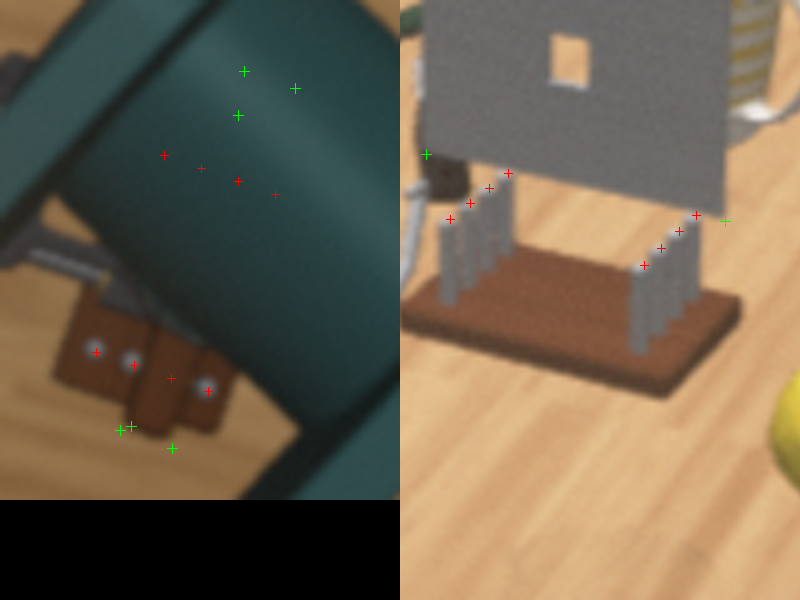

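step_arm --commands '[[[0,0.4,4,0,0,0,10],[0,0,4,0,0,0,10],[0,0,4,0,0,0,10],[0,0,3,0,0,0,10],[0,0,2,0,0,0,10],[0,0,0,0,0,0,10]]]'

```text
time: 23.58
tool_pos: [0.4793, -0.3778, 0.3482]
ee_rot: [3.141, -0.0, 2.804]
wrist_force: [-0.5, -0.5, -2.9]
width: 0.0198
finger_force: 30.0
```

step_arm --commands '[[[0,0,2,0,0,0,10],[0,0,2,0,0,0,10],[0,0,2,0,0,0,10],[0,0,0,0,0,0,10]]]'

```text
time: 24.08
tool_pos: [0.4793, -0.3778, 0.3421]
ee_rot: [3.141, -0.001, 2.804]
wrist_force: [-0.0, -0.2, -3.2]
width: 0.0198
finger_force: 30.0
```

step_arm --commands '[[[0,0,3,0,0,0,10],[0,0,3,0,0,0,10],[0,0,3,0,0,0,10],[0,0,3,0,0,0,10],[0,0,0,0,0,0,10]]]'

```text
time: 24.7
tool_pos: [0.4793, -0.3777, 0.33]
ee_rot: [3.141, -0.001, 2.804]
wrist_force: [-0.5, -0.6, -3.5]
width: 0.02
finger_force: 30.0
```

```bash
python3 go.py .4794 -.3776 .311 2.8046
```

```text
shift now [-0.1  0.2 19. ] shift in target axes [-0.1  0.2 19. ] turn [ 0.0004 -0.0008 -0.0008] [ 0.4792686  -0.37773553  0.32999753] [-0.51609803 -0.61811692 -3.46759118]
```

step_arm --commands '[[[0,0,3,0,0,0,10],[0,0,3,0,0,0,10],[0,0,3,0,0,0,10],[0,0,3,0,0,0,10],[0,0,2,0,0,0,10],[0,0,1,0,0,0,10],[0,0,0,0,0,0,10]]]'

```text
time: 25.58
tool_pos: [0.4793, -0.3778, 0.3155]
ee_rot: [3.142, -0.0, 2.804]
wrist_force: [1.0, -0.0, -3.6]
width: 0.0197
finger_force: 30.0
```

step_arm --commands '[[[0,0,1,0,0,0,10],[0,0,1,0,0,0,10],[0,0,0,0,0,0,10]]]'

```text
time: 25.95
tool_pos: [0.4793, -0.3777, 0.3134]
ee_rot: [3.141, -0.0, 2.804]
wrist_force: [-0.6, 0.4, -3.1]
width: 0.0198
finger_force: 30.0
```

step_arm --commands '[[[0,0,0.7,0,0,0,10],[0,0,0,0,0,0,10]]]'

```text
time: 26.2
tool_pos: [0.4793, -0.3778, 0.3127]
ee_rot: [3.141, -0.0, 2.804]
wrist_force: [0.1, 0.5, -3.4]
width: 0.0201
finger_force: 30.0
```

step_arm --commands '[[[0,0,0.5,0,0,0,10],[0,0,0,0,0,0,10]]]'

```text
time: 26.45
tool_pos: [0.4793, -0.3778, 0.3122]
ee_rot: [3.141, -0.0, 2.804]
wrist_force: [-0.8, -0.4, -1.6]
width: 0.0196
finger_force: 30.0
```

step_arm --commands '[[[0,0,0.5,0,0,0,10],[0,0,0,0,0,0,10]]]'

```text
time: 26.7
tool_pos: [0.4793, -0.3778, 0.3117]
ee_rot: [3.141, -0.0, 2.804]
wrist_force: [-0.1, 0.2, -3.1]
width: 0.0194
finger_force: 30.0
```

step_arm --commands '[[[0,0,0.5,0,0,0,10],[0,0,0,0,0,0,10]]]'

```text
time: 26.95
tool_pos: [0.4793, -0.3778, 0.3112]
ee_rot: [3.141, -0.0, 2.804]
wrist_force: [-0.7, 0.7, -2.9]
width: 0.02
finger_force: 30.0
```

Still carrying its weight; keep lowering until the wood bears it.

step_arm --commands '[[[0,0,0.5,0,0,0,10],[0,0,0,0,0,0,10]]]'

```text
time: 27.2
tool_pos: [0.4794, -0.3778, 0.311]
ee_rot: [3.142, 0.0, 2.804]
wrist_force: [0.3, -0.3, -2.1]
width: 0.0198
finger_force: 30.0
```

step_arm --commands '[[[0,0,0.5,0,0,0,10],[0,0,0,0,0,0,10]]]'

```text
time: 27.45
tool_pos: [0.4794, -0.3778, 0.311]
ee_rot: [-3.141, 0.001, 2.804]
wrist_force: [-0.5, 1.1, 0.1]
width: 0.0195
finger_force: 30.0
```

step_arm --commands '[[[0,0,0.5,0,0,0,10],[0,0,0,0,0,0,10]]]'

```text
time: 27.7
tool_pos: [0.4794, -0.3778, 0.311]
ee_rot: [-3.141, 0.001, 2.804]
wrist_force: [-1.5, 1.0, 5.7]
width: 0.0201
finger_force: 30.0
```

step_arm --commands '[[[0,0,-0.6,0,0,0,10],[0,0,0,0,0,0,18],[0,0,0,0,0,0,20],[0,0,0,0,0,0,22],[0,0,0,0,0,0,25],[0,0,0,0,0,0,30],[0,0,0,0,0,0,40],[0,0,0,0,0,0,50],[0,0,0,0,0,0,50],[0,0,-5,0,0,0,50],[0,0,-15,0,0,0,50],[0,0,-30,0,0,0,50],[0,0,-40,0,0,0,50],[0,0,-40,0,0,0,50],[0,0,0,0,0,0,50],[0,0,0,0,0,0,50]]]'

```text
time: 29.7
tool_pos: [0.4792, -0.3777, 0.4403]
ee_rot: [3.141, -0.0, 2.804]
wrist_force: [-0.4, 0.2, -0.1]
width: 0.0499
finger_force: 0.0
```

Run:
```python
from bench import eyes
import cv2,numpy as np
s=eyes.snapshot("side")["color"][:,:,::-1]
cv2.imwrite("pics/f.png",cv2.resize(s[160:360,180:420],(720,600),interpolation=cv2.INTER_CUBIC))
```

```text
(no output)
```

View pics/f.png

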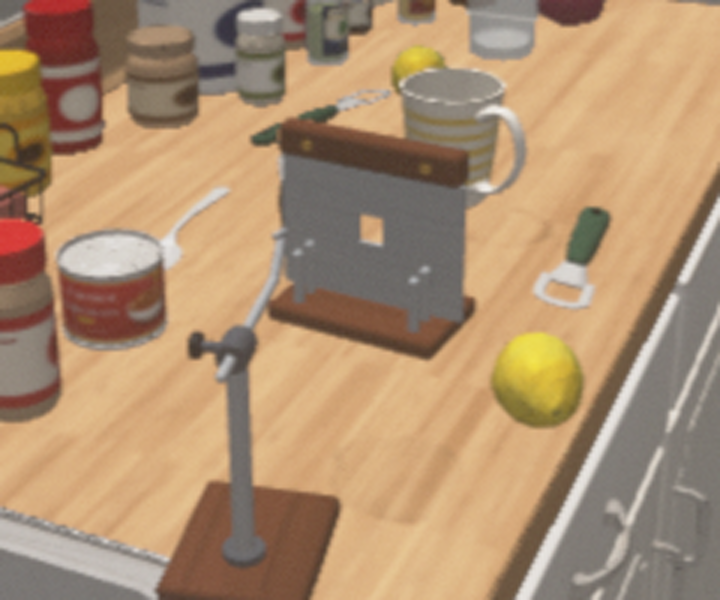

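The picture shows the scraper upright in the rack (370,230). Two pin rows stand in front of it, so it is in the middle slot, down on the wood and centred. The bystanders have not moved and the gripper is clear.

```bash
python3 -c "
from bench import robot
print(robot.close_job())"
```

```text
the job is handed in; nothing more can be done
None
```

The scraper came off the barbed hook without a hard knock and now stands upright, roughly centred and fully down on the wood in the rack's middle slot; the job was handed in at about 30 s.

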